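Power up the fluorescence microscope station in the safe order

TASK

Switch on the fluorescence microscope station, lamp first because its ignition pulse can damage electronics that are already on: on the large arc-lamp supply press the rocker fully over to on, then push the round ignition button down and let it come up again, then press on the rocker of the microscope's control box (the medium case with the round dimmer knob), and last the rocker of the small finned camera box. A rocker is switched on by pressing down its raised far half. Use light presses of the fingertip: do not pick up, shove or knock the boxes or anything else on the bench.

Things in the scene. Friction and masses are not known exactly. Their poses are not given: they have to be found in the camera images.
- lamp_supply: Arc-lamp supply, the largest box, grey, 230 mm deep (x), 170 wide (y), 4 kg, loose. Origin under its centre, x to its back, y left, z up. Front: a low panel rising backwards at 0.12 rad (59 to 72 mm high), a rocker at y = +42 mm, a round button at y = -42 mm, both at x = -62 mm. Rear: vented housing 86 mm high, its front face 59 mm behind the switches, with a carrying bar up to 117 mm
- lamp_rocker (a joint): Rocker at the left of the lamp supply's sloping panel: black, 36 mm long (along the box's x), 24 wide, grey frame 3 mm high. Value: angle pressed over, 0 = off (far half raised), 0.32 rad = on (far half flat); on counts above 0.26. Starts at 0, yields to about 3 N on the middle of the raised half, no spring, stays where left; sits on a rubber gasket (8 N/mm). Over 20 N is too hard
- lamp_rocker_raised (a point): Centre of the top of the raised far half of the rocker on the lamp supply (tilted with its panel by 0.12 rad), 10 mm beyond its pivot, about 77 mm high; moves with the rocker and sinks about 4 mm when pressed over. The raised half is 18 mm long, 24 mm wide; axes are the rocker's (y along the pivot)
- ignition (a joint): Ignition button of the lamp supply: black, round, 25 mm across, in a steel collar 35 mm across and 3 mm high, right on the sloping panel. Value: how far it is pressed, 0 = up, 0.006 m = fully down; springs back. Gives way from 1.4 N, fully down at 4 N; counts as pressed beyond 0.003, as up again below 0.0015. Over 20 N is too hard
- ignition_top (a point): Centre of the flat top of the ignition button, about 78 mm high when up, 13 mm over the panel; moves with the button, z along its axis (0.12 rad from vertical, leaning to the front)
- scope_box: The microscope's control box: flat white case 170 mm deep (x), 130 wide (y), 60 high, 1.2 kg, loose; on its top a round grey dimmer knob (42 mm across, 16 high, fixed) at x = +45 mm and a rocker at x = -35 mm. Origin under its centre, x to its back, y left, z up
- scope_rocker (a joint): Rocker on the level top of the microscope's control box: black, 36 mm long (along the box's x), 24 wide, grey frame 3 mm high. Value: angle pressed over, 0 = off (far half raised), 0.32 rad = on (far half flat); on counts above 0.26. Starts at 0, yields to about 3 N on the middle of the raised half, no spring, stays where left; sits on a rubber gasket (8 N/mm). Over 20 N is too hard
- scope_rocker_raised (a point): Centre of the top of the raised far half of the rocker on the microscope's control box, 10 mm beyond its pivot, about 70 mm high; moves with the rocker and sinks about 4 mm when pressed over. The raised half is 18 mm long, 24 mm wide; axes are the rocker's (y along the pivot)
- camera_box: Camera box, the smallest: finned aluminium case with dark end plates, 124 mm deep (x), 64 wide (y), 48 high, 0.7 kg, loose; rocker on top at x = -20 mm. Origin under its centre, x to its back, y left, z up. Two small bystanders stand 10 to 30 mm from its long sides
- camera_rocker (a joint): Rocker on the level top of the camera box: black, 36 mm long (along the box's x), 24 wide, grey frame 3 mm high. Value: angle pressed over, 0 = off (far half raised), 0.32 rad = on (far half flat); on counts above 0.26. Starts at 0, yields to about 3 N on the middle of the raised half, no spring, stays where left; sits on a rubber gasket (8 N/mm). Over 20 N is too hard
- camera_rocker_raised (a point): Centre of the top of the raised far half of the rocker on the camera box, 10 mm beyond its pivot, about 58 mm high; moves with the rocker and sinks about 4 mm when pressed over. The raised half is 18 mm long, 24 mm wide; axes are the rocker's (y along the pivot)
- oil_bottle: Bystander: small amber immersion-oil bottle, 28 mm across, 64 mm high, beside the camera box; origin under its centre
- objective_case: Bystander: round grey objective case, 37 mm across, 55 mm high, at the other side of the camera box; origin under its centre
- slide_box: Bystander: flat white slide box, 50 x 85 mm, 22 mm high, in front of the microscope's control box; origin under its centre
- tube_rack_a: Bystander: rack of red-capped blood tubes, 56 x 188 mm, 106 mm high, at the back; origin under its centre
- tube_rack_b: Bystander: rack of blue-capped blood tubes, 56 x 144 mm, 106 mm high, at the back; origin under its centre
- dish_stack: Bystander: stack of three clear culture dishes, 90 mm across, 44 mm high, in front of the camera box; origin under its centre
- pipette: Bystander: white and grey hand pipette lying across (along its y) in front of the lamp supply, 265 mm long, 26 mm thick; origin under its middle
Things that resemble listed ones, but are neither listed nor needed, are in the scene too. What is shaped like the scope_box but orange is not meant.

How it is judged:
On the way, in this order (a step that is already met when the one before it is completed fails the run):
1. the lamp supply's rocker is on (value of joint lamp_rocker above 0.26 rad), for 0.1 s.
2. the ignition button is pushed down, microscope and camera still off (value of joint ignition above 0.003 m and value of joint lamp_rocker above 0.26 rad and value of joint each of scope_rocker, camera_rocker below 0.1 rad), for 0.05 s.
3. the ignition button is up again (value of joint ignition below 0.0015 m), for 0.05 s.
4. the microscope's control box is on, the camera still off (value of joint scope_rocker above 0.26 rad and value of joint camera_rocker below 0.1 rad), for 0.1 s.
5. the camera box is on (value of joint camera_rocker above 0.26 rad), for 0.1 s.
At the end, for the whole second after the job is handed in: All three rockers are pressed over beyond 0.26 rad of 0.32, the ignition button is up (under 1.5 mm), the three boxes stand within 15 mm and the bystanders within 20 mm of where they were, at rest (value of joint each of lamp_rocker, scope_rocker, camera_rocker above 0.26 rad and value of joint ignition below 0.0015 m and distance of each of lamp_supply, scope_box, camera_box from where it was at the start of the episode below 0.015 m and distance of each of oil_bottle, objective_case, slide_box, tube_rack_a, tube_rack_b, dish_stack, pipette from where it was at the start of the episode below 0.02 m and linear speed of each of lamp_supply, scope_box, camera_box below 0.02 m/s); the robot touches nothing.
It fails at once if the ignition button is pushed while the lamp supply is off or while the microscope or the camera is on (value of joint ignition above 0.002 m and (value of joint lamp_rocker below 0.2 rad or value of joint any of scope_rocker, camera_rocker above 0.16 rad)).
It fails at once if the microscope is switched on before the lamp supply, or the camera before the microscope ((value of joint scope_rocker above 0.16 rad and value of joint lamp_rocker below 0.2 rad) or (value of joint camera_rocker above 0.16 rad and value of joint scope_rocker below 0.2 rad)).
It fails at once if a box is pressed harder than 20 N (contact force between any of the arm, the fingers and lamp_supply above 20 N or contact force between any of the arm, the fingers and scope_box above 20 N or contact force between any of the arm, the fingers and camera_box above 20 N).
It fails at once if a box is shoved by more than 15 mm, lifted or tipped (distance of any of lamp_supply, scope_box, camera_box from where it was at the start of the episode above 0.015 m or height (world z) of any of lamp_supply, scope_box, camera_box above 0.006 m or angle between any of lamp_supply, scope_box, camera_box's own z axis and vertical above 0.08 rad).
It fails at once if something else on the bench is knocked over, lifted or pushed by more than 20 mm (distance of any of oil_bottle, objective_case, slide_box, tube_rack_a, tube_rack_b, dish_stack, pipette from where it was at the start of the episode above 0.02 m or angle between any of oil_bottle, objective_case, slide_box, tube_rack_a, tube_rack_b, dish_stack, pipette's own z axis and vertical above 0.3 rad).
It also fails if it takes over 61 s, if anything falls off the work surface, if the arm or the gripper's body presses on something with over 40 N, if the wrist force passes 120 N, or if a joint passes its speed limit or range.

ROBOT

A 7-joint arm with a two-finger parallel gripper is mounted at the origin on the work surface. World frame = base frame: x ahead of the robot, y to its left, z up, the work surface at z = 0. Lengths are in m, angles in rad, forces in N, time in s.
With the tool pointing down it reaches from about 0.425 to 0.925 m from the base axis. Payload 6.8 kg.
Tool frame: the origin (TCP) lies midway between the tips of the shut fingers; the grasp point (between the pads) lies 19 mm behind it; z points along the fingers, y is the line along which they close (so a half turn about z gives the same grasp; the last joint's range is limited). The gripper opens to 85 mm and grips with 20 to 120 N. Pads are 22 mm wide; open, the fingers measure 114 mm over their backs; the gripper's body (76 mm by 85 mm) begins 54 mm behind the grasp point. The pads swing forward as they close: fully open they stand 13 mm farther back than shut.
Start: joints at [-1.256, 0.477, 0.022, 1.555, -0.011, 1.109, -0.083], TCP at [0.277, 0.616, 0.231] pointing down, gripper open.
Joint ranges: [-2.96, 2.96], [-0.34, 2.1], [-1.41, 1.46], [0.24, 2.44], [-1.37, 4.51], [0.17, 1.92], [-2.96, 2.96]. Speed limits (rad/s): [2.39, 2.39, 3.14, 3.14, 3.14, 3.14, 3.14].

INTERFACE

Orientations are given as a rotation vector (axis times angle).
In Python, from bench import get_obs, grab_frame, camera_params, r gives the robot as it stands.
- The arm moves only by the shell command python3 -m jog 'ROWS' [FORCE]. ROWS is JSON, a list of rows, each an object of numbers: "rx", "ry", "rz": the turn, a rotation vector about the world's x, y, z scaled (see below); "x", "y", "z": the shift along the world's x, y, z scaled (see below); "jaw": the opening, from -1 (shut) to 1 (fully open). In form: [{"rx": .., "ry": .., "rz": .., "x": .., "y": .., "z": .., "jaw": ..}, ...]. A call has 1 to 8 rows; each row shifts and turns the commanded pose from where the row before left it; what a row does not reach is not made up. The controller multiplies each number of a shift by 60 mm and each number of a turn by 10 degrees. A row lasts 1/8 s, in which the tool goes at most 62.5 mm and 10.7 degrees, less where a joint would pass 70% of its speed; a pose out of reach is approached as far as the arm can. A call with a number of a shift or a turn outside -1 to 1 is refused whole. A call with a gripper value outside its range is refused whole. The fingers move at their own pace and stop on an object; FORCE is the grip in N (left out, the last holds). Time passes only in rows, so rows that do not move let the fingers close. It gives the time, the measured TCP pose, the force, the opening and the grip force at its end, in the units of the state.
- get_obs(): the state, without advancing time (a new reading comes with each control period).
- grab_frame(name): name is "scene" or "top" or "wrist"; returns the picture (384x512x3 uint8, red, green, blue); there is no depth.
- camera_params(name): a dict with "fx", "fy", "cx", "cy" (pixels), "R" (3x3) and "t" (3): a world point X has camera coordinates R X + t. Camera axes: x right, y down, z forward; pixel columns grow to the right and rows downward; lengths in m; the calibration is good to about 2 mm. A picture is of the moment at which its call begins: read the wrist's pose just before it. camera_params takes no time and is no camera call; for the wrist camera it gives the pose at the moment of the call.
- r.hand_in(): hands the job in; it is judged then, once.
The state is a dict: "clock": time; "joints": joint angles; "qvel": joint speeds; "tau": joint torques, N m; "tcp_pos": TCP position; "orientation": TCP orientation; "contact_force": force on the tool from outside, world axes, zero at the start; "moment": the same for the moment, N m; "grip_width": finger opening in m; "gripper_force": force on a finger pad.
Only numpy, scipy, OpenCV 4.12 (cv2) and the standard library are available. Lean on these libraries where they do the work, as an engineer would, in place of code of your own. Each camera call takes 0.05 s, during which the arm holds its last target. There are 200 camera calls.

## Working session

There is one attempt and no reset: what is moved stays moved. The work goes in short steps, Python scripts to look and compute and a shell command to move; the robot and the scene stay as the last step left them, time stands still between calls to the robot, and variables do not carry over. Pictures are saved under pics/ and viewed, at most 10 in all, crops included, and the job is handed in when it is done.

```bash
mkdir -p pics; python3 - <<'E'
from bench import *
import cv2,numpy as np
for n in("scene","top"):
    p=camera_params(n);print(n,{k:np.round(v,4).tolist() for k,v in p.items()})
    cv2.imwrite(f"pics/{n}0.png",cv2.resize(grab_frame(n)[:,:,::-1],(800,600),interpolation=cv2.INTER_CUBIC))
print(get_obs())
E
```

```text
scene {'fx': 431.1468, 'fy': 431.1468, 'cx': 256.2149, 'cy': 190.0779, 'R': [[0.4344, 0.9007, -0.0014], [0.6157, -0.2981, -0.7295], [-0.6575, 0.316, -0.684]], 't': [-0.1845, -0.2598, 1.6139]}
top {'fx': 363.9164, 'fy': 363.9164, 'cx': 258.3003, 'cy': 192.1226, 'R': [[-0.0247, -0.9995, 0.0205], [-0.9928, 0.0221, -0.1181], [0.1176, -0.0233, -0.9928]], 't': [-0.0455, 0.5245, 1.2631]}
{'clock': 0.1, 'joints': array([-1.25610446,  0.4777328 ,  0.02232389,  1.5563539 , -0.01145474,
        1.10930866, -0.08310129]), 'qvel': array([ 0.00040998, -0.00287239, -0.00151516, -0.00316334,  0.00051302,
        0.00107801, -0.00109977]), 'tau': array([ 4.11379311e-03, -5.97761142e+01,  1.61363594e+00, -2.81955421e+01,
        1.28462017e-02,  5.03115487e-03,  4.84953466e-05]), 'tcp_pos': array([0.27674875, 0.6150672 , 0.23041173]), 'orientation': array([-6.59057197e-01, -3.07148015e+00,  2.61185076e-03]), 'contact_force': array([ 0.34701902,  0.12729266, -0.27126388]), 'moment': array([0.072078  , 0.01398876, 0.00236284]), 'gripper_force': 0.0, 'grip_width': 0.08526086202423507}
```

View pics/top0.png

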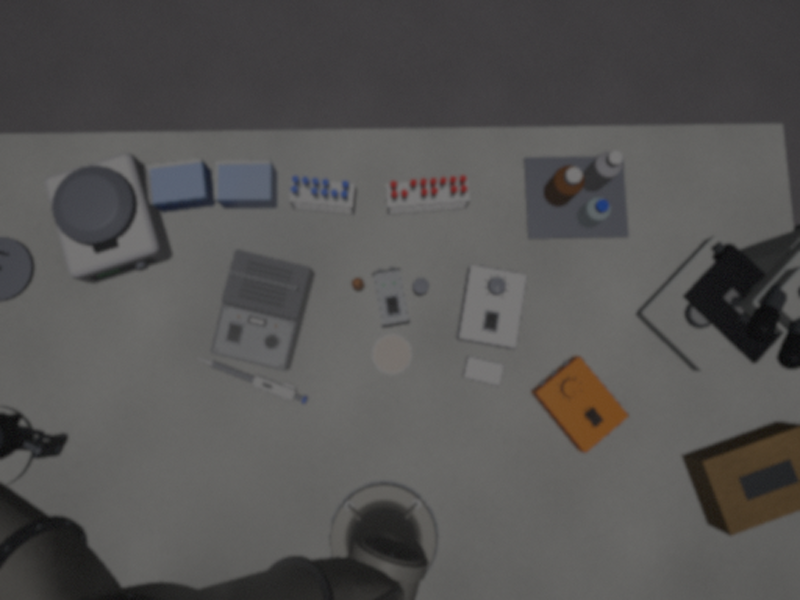

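View pics/scene0.png

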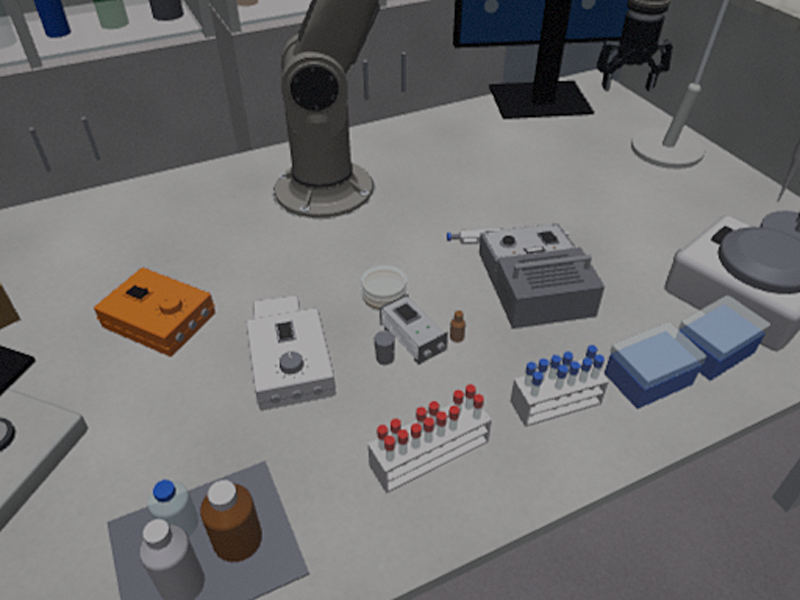

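The top view shows the lamp supply at (262,310), with its rocker at (235,333) and button at (272,341). The white scope box is at (492,307) with its rocker at (491,321), and the camera box is at (391,297) with its rocker at (392,305). Possible mix-ups are the orange case (581,404), its rocker (594,416), and the centrifuge (95,210). By the description I choose the white case, the large grey box and the small finned box. I'll check this in one crop montage.

```bash
cat > h.py <<'E'
from bench import *
import cv2,numpy as np
def bp(p,u,v,z):
    d=p["R"].T@np.array([(u-p["cx"])/p["fx"],(v-p["cy"])/p["fy"],1]);c=-p["R"].T@p["t"]
    return c+d*(z-c[2])/d[2]
def proj(p,X):
    c=p["R"]@np.array(X)+p["t"];return np.array([p["fx"]*c[0]/c[2]+p["cx"],p["fy"]*c[1]/c[2]+p["cy"]])
E
python3 - <<'E'
from h import *
p=camera_params("top");s=1.5625
for n,u,v,z in [("lr",235,333,.073),("ign",272,341,.078),("sr",491,321,.066),("knob",497,286,.076),("cr",392,305,.054),("oil",358,284,.06),("obj",421,286,.055),("orange",594,416,.06),("rackb",323,187,.106)]:
    X=bp(p,(u+.5)/s-.5,(v+.5)/s-.5,z);print(n,X.round(3),np.hypot(*X[:2]).round(3))
f=grab_frame("top")[:,:,::-1]
f=cv2.convertScaleAbs(f,alpha=1.8)
a=[cv2.resize(f[y:y+100,x:x+70],(266*1,380),interpolation=cv2.INTER_CUBIC) for x,y in((132,155),(222,155),(285,155))]
cv2.imwrite("pics/m1.png",np.hstack(a))
E
```

```text
lr [0.455 0.312 0.073] 0.552
ign [0.436 0.231 0.078] 0.493
sr [ 0.469 -0.249  0.066] 0.531
knob [ 0.546 -0.264  0.076] 0.606
cr [ 0.511 -0.03   0.054] 0.512
oil [0.559 0.044 0.06 ] 0.561
obj [ 0.552 -0.096  0.055] 0.561
orange [ 0.256 -0.467  0.06 ] 0.533
rackb [0.769 0.115 0.106] 0.777
```

View pics/m1.png

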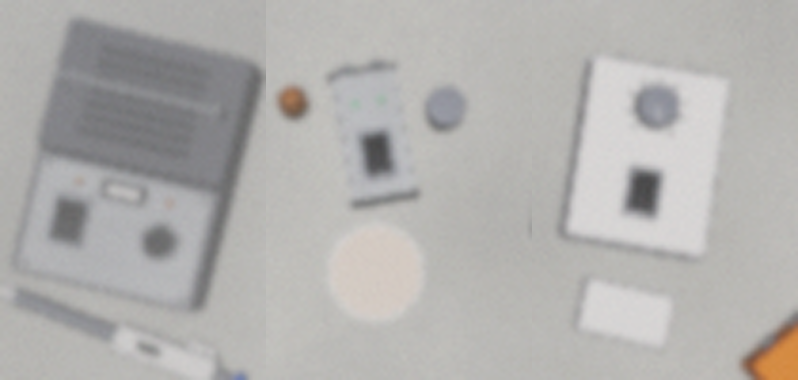

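The crop confirms the choice. The lamp panel has its rocker on the left and its round button on the right. The finned camera box stands between the bottle and the objective case, and the white case has its knob at the back. The 84 mm spacing between lamp rocker and button matches. Yaws are about -0.23 (lamp), -0.19 (scope) and +0.18 (camera). Next I move above the lamp panel with the jaws shut.

```bash
python3 -m jog '[{"x":0.4,"y":-0.95,"rz":0.2,"jaw":-1},{"x":0.4,"y":-0.95,"rz":0.2,"jaw":-1},{"x":0.4,"y":-0.95,"rz":0.2,"jaw":-1},{"x":0.4,"y":-0.95,"rz":0.2,"jaw":-1},{"x":0.4,"y":-0.95,"rz":0.2,"jaw":-1},{"x":0.4,"y":-0.95,"rz":0.2,"jaw":-1},{"jaw":-1},{"jaw":-1}]'
python3 - <<'E'
from h import *
p=camera_params("wrist");f=grab_frame("wrist")[:,:,::-1];f=cv2.convertScaleAbs(f,alpha=1.6)
o=get_obs();print(o["tcp_pos"],o["orientation"],o["contact_force"],"cam",(-p["R"].T@p["t"]).round(3),p["R"].round(2).tolist(),p["fx"])
R=cv2.Rodrigues(o["orientation"])[0];print(R.round(3).tolist())
for n,X in dict(tcp=o["tcp_pos"],lr=(.455,.312,.073),ign=(.436,.231,.078)).items():print(n,proj(p,X)*1.5625)
cv2.imwrite("pics/w1.png",cv2.resize(f,(800,600)))
E
```

```text
[0.27685431 0.6152424  0.2307182 ] [-6.59188486e-01 -3.07152064e+00  1.68097380e-03] [ 0.03250295  0.67569445 -0.2566556 ] cam [0.203 0.649 0.373] [[0.41, 0.91, -0.0], [0.87, -0.39, 0.31], [0.29, -0.13, -0.95]] 280.7510478288997
[[-0.912, 0.41, -0.0], [0.41, 0.912, -0.001], [-0.0, -0.001, -1.0]]
tcp [398.11123624 386.63956096]
lr [176.21576398 576.57760703]
ign [ 87.20568496 594.52268357]validation failed for argument at $[0]...
```

View pics/w1.png

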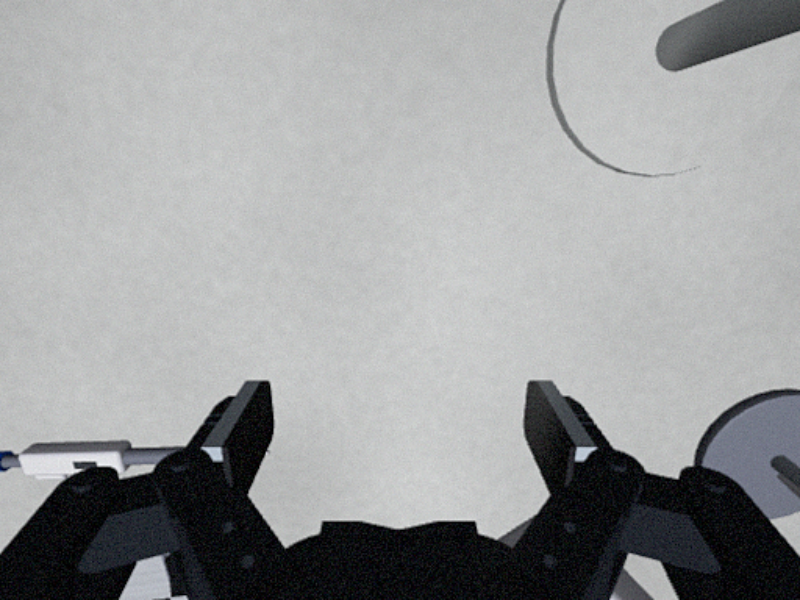

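The rows were refused, probably because each needs every key. The wrist view shows the open fingers and the pipette at (75,460), so the arm has not moved. I'll retry with complete rows.

```bash
python3 -m jog '[{"rx":0,"ry":0,"rz":0.2,"x":0.4,"y":-0.95,"z":0,"jaw":-1},{"rx":0,"ry":0,"rz":0.2,"x":0.4,"y":-0.95,"z":0,"jaw":-1},{"rx":0,"ry":0,"rz":0.2,"x":0.4,"y":-0.95,"z":0,"jaw":-1},{"rx":0,"ry":0,"rz":0.2,"x":0.4,"y":-0.95,"z":0,"jaw":-1},{"rx":0,"ry":0,"rz":0.2,"x":0.4,"y":-0.95,"z":0,"jaw":-1},{"rx":0,"ry":0,"rz":0.2,"x":0.4,"y":-0.95,"z":0,"jaw":-1},{"rx":0,"ry":0,"rz":0,"x":0,"y":0,"z":0,"jaw":-1},{"rx":0,"ry":0,"rz":0,"x":0,"y":0,"z":0,"jaw":-1}]'
python3 - <<'E'
from h import *
p=camera_params("wrist");f=grab_frame("wrist")[:,:,::-1];f=cv2.convertScaleAbs(f,alpha=1.6)
o=get_obs();print(o["tcp_pos"],o["orientation"],o["contact_force"],o["grip_width"])
R=cv2.Rodrigues(o["orientation"])[0];print(R.round(3).tolist())
for n,X in dict(tcp=o["tcp_pos"],lr=(.455,.312,.073),ign=(.436,.231,.078)).items():print(n,proj(p,X)*1.5625)
np.savez("w2.npz",**p)
cv2.imwrite("pics/w2.png",cv2.resize(f,(800,600)))
E
```

```text
clock: 1.2
tcp_pos: [0.4208, 0.274, 0.2314]
orientation: [-0.335, -3.124, -0.001]
contact_force: [-0.3, 0.4, 0.1]
grip_width: 0.0002
gripper_force: 0.0
[0.42041429 0.27484165 0.23133909] [-3.32146159e-01 -3.12376389e+00 -9.41427193e-04] [-0.39476735  0.24900474 -0.53287547] -6.323401926370204e-05
[[-0.978, 0.21, -0.0], [0.21, 0.978, 0.001], [0.0, 0.001, -1.0]]
tcp [399.20846496 384.83563535]
lr [458.73316641 306.51821443]
ign [343.47116698 307.14978568]
```

View pics/w2.png

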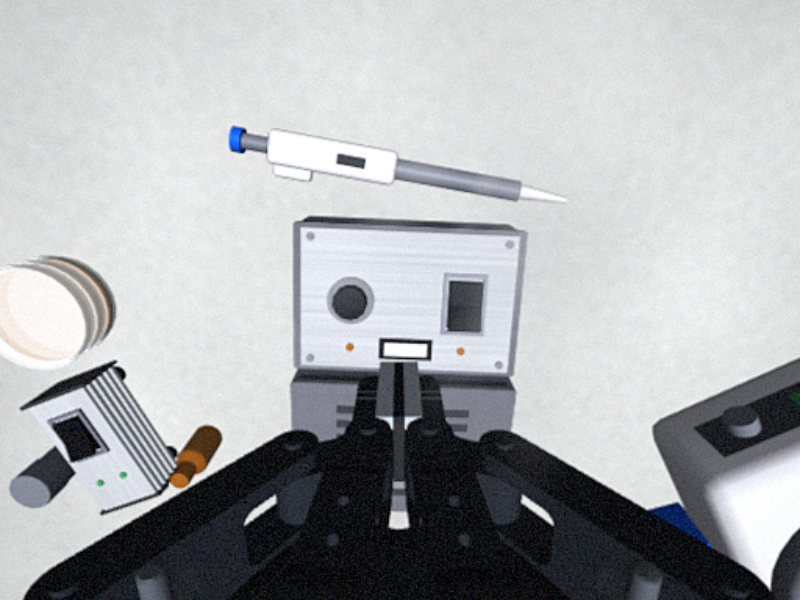

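The wrist view shows the lamp rocker frame centred at (465,304), the button at (350,301), the indicator LEDs, and the camera rocker at (79,434).

```bash
python3 - <<'E'
from h import *
p=dict(np.load("w2.npz"));s=1.5625
B=lambda u,v,z:bp(p,(u+.5)/s-.5,(v+.5)/s-.5,z)
lr=B(464.5,304,.068);ig=B(350,301,.078)
d=lr[:2]-ig[:2];yaw=-np.arctan2(d[0],d[1]);ex=np.array([np.cos(yaw),np.sin(yaw)])
print("pivot",lr,"ign",ig,"sep",np.hypot(*d),"yaw",yaw)
r=lr[:2]+.010*ex;print("raised",r,"ign",ig)
t=get_obs()["tcp_pos"];print("d raised (x60mm)",(r-t[:2])/.06,"raised->ign",(ig[:2]-r)/.06)
c=B(79,434,.051);print("cam pivot",c)
E
```

```text
pivot [0.45559409 0.31666586 0.068     ] ign [0.43223922 0.23656839 0.078     ] sep 0.08343292923604959 yaw -0.2837148044048595
raised [0.46519431 0.31386662] ign [0.43223922 0.23656839 0.078     ]
d raised (x60mm) [0.74633368 0.65041618] raised->ign [-0.5492515  -1.28830376]
cam pivot [ 0.50834433 -0.02717535  0.051     ]
```

```bash
python3 -m jog '[{"rx":0,"ry":0,"rz":-0.15,"x":0.38,"y":0.32,"z":0,"jaw":-1},{"rx":0,"ry":0,"rz":-0.1,"x":0.38,"y":0.32,"z":0,"jaw":-1},{"rx":0,"ry":0,"rz":0,"x":0,"y":0,"z":-0.9,"jaw":-1},{"rx":0,"ry":0,"rz":0,"x":0,"y":0,"z":-0.9,"jaw":-1},{"rx":0,"ry":0,"rz":0,"x":0,"y":0,"z":-0.4,"jaw":-1},{"rx":0,"ry":0,"rz":0,"x":0,"y":0,"z":0,"jaw":-1}]'
python3 - <<'E'
from h import *
p=camera_params("wrist");f=grab_frame("wrist")[:,:,::-1];f=cv2.convertScaleAbs(f,alpha=1.8)
print(get_obs()["contact_force"])
cv2.imwrite("pics/w3.png",cv2.resize(f[120:300,150:390],(800,600)))
E
```

```text
clock: 2.0
tcp_pos: [0.4644, 0.3129, 0.0972]
orientation: [-0.398, -3.113, 0.004]
contact_force: [-0.7, -0.0, -0.1]
grip_width: 0.0001
gripper_force: 0.0
[-0.96262264 -0.18889936  0.42428864]
```

View pics/w3.png

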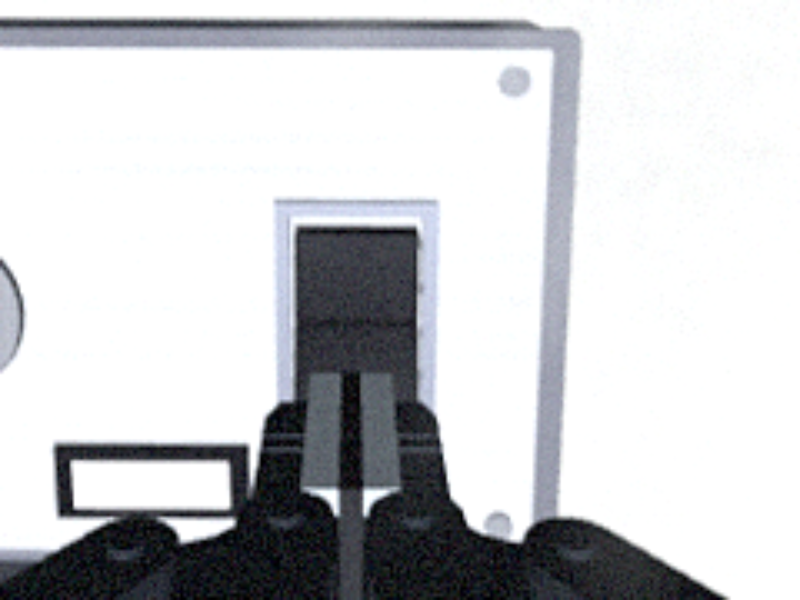

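The fingertip is centred on the raised half of the lamp rocker. I press down in small steps.

```bash
python3 -m jog '[{"rx":0,"ry":0,"rz":0,"x":0,"y":0.015,"z":-0.2,"jaw":-1},{"rx":0,"ry":0,"rz":0,"x":0,"y":0,"z":-0.05,"jaw":-1},{"rx":0,"ry":0,"rz":0,"x":0,"y":0,"z":-0.03,"jaw":-1},{"rx":0,"ry":0,"rz":0,"x":0,"y":0,"z":-0.03,"jaw":-1},{"rx":0,"ry":0,"rz":0,"x":0,"y":0,"z":0,"jaw":-1}]'
python3 -m jog '[{"rx":0,"ry":0,"rz":0,"x":0,"y":0,"z":-0.03,"jaw":-1},{"rx":0,"ry":0,"rz":0,"x":0,"y":0,"z":0,"jaw":-1}]'
```

```text
clock: 2.68
tcp_pos: [0.4666, 0.3128, 0.0808]
orientation: [0.403, 3.116, 0.0]
contact_force: [-0.4, -0.2, 0.6]
grip_width: 0.0002
gripper_force: 0.0
clock: 2.92
tcp_pos: [0.4671, 0.3129, 0.0792]
orientation: [0.403, 3.115, 0.001]
contact_force: [0.3, -1.0, 2.0]
grip_width: -0.0
gripper_force: 0.9
```

```bash
for i in 1 2; do python3 -m jog '[{"rx":0,"ry":0,"rz":0,"x":0,"y":0,"z":-0.025,"jaw":-1},{"rx":0,"ry":0,"rz":0,"x":0,"y":0,"z":0,"jaw":-1}]' | grep -E "tcp|contact"; done
```

```text
tcp_pos: [0.4672, 0.3129, 0.0776]
contact_force: [1.4, -1.0, 2.3]
tcp_pos: [0.4663, 0.313, 0.0758]
contact_force: [1.9, -0.6, 1.8]
```

```bash
for i in 1 2; do python3 -m jog '[{"rx":0,"ry":0,"rz":0,"x":0,"y":0,"z":-0.015,"jaw":-1},{"rx":0,"ry":0,"rz":0,"x":0,"y":0,"z":0,"jaw":-1}]' | grep -E "tcp|contact"; done
```

```text
tcp_pos: [0.4663, 0.313, 0.0748]
contact_force: [0.3, 0.4, 1.6]
tcp_pos: [0.4664, 0.3129, 0.0741]
contact_force: [0.9, -0.2, 2.2]
```

```bash
for i in 1 2; do python3 -m jog '[{"rx":0,"ry":0,"rz":0,"x":0,"y":0,"z":-0.012,"jaw":-1},{"rx":0,"ry":0,"rz":0,"x":0,"y":0,"z":0,"jaw":-1}]' | grep -E "tcp|contact"; done
```

```text
tcp_pos: [0.4665, 0.313, 0.0736]
contact_force: [-0.6, 0.1, 4.6]
tcp_pos: [0.4666, 0.3129, 0.0732]
contact_force: [-1.1, -0.0, 8.6]
```

The force jumped to 8.6 N, so the rocker has bottomed. I lift and move over the button.

```bash
python3 -m jog '[{"rx":0,"ry":0,"rz":0,"x":0,"y":0,"z":0,"jaw":-1},{"rx":0,"ry":0,"rz":0,"x":0,"y":0,"z":0.6,"jaw":-1},{"rx":0,"ry":0,"rz":0,"x":-0.29,"y":-0.64,"z":0,"jaw":-1},{"rx":0,"ry":0,"rz":0,"x":-0.28,"y":-0.63,"z":0,"jaw":-1},{"rx":0,"ry":0,"rz":0,"x":0,"y":0,"z":0,"jaw":-1}]'
python3 - <<'E'
from h import *
p=camera_params("wrist");f=grab_frame("wrist")[:,:,::-1];f=cv2.convertScaleAbs(f,alpha=1.5)
o=get_obs();print(o["tcp_pos"],o["contact_force"])
np.savez("w4.npz",**p)
cv2.imwrite("pics/w4.png",cv2.resize(f[90:300,150:430],(800,600)))
E
```

```text
clock: 5.05
tcp_pos: [0.4304, 0.2331, 0.108]
orientation: [-0.407, -3.112, 0.005]
contact_force: [1.0, 0.8, 0.4]
grip_width: 0.0001
gripper_force: 0.0
[0.43149997 0.23537861 0.10841712] [ 0.01018867 -0.18930538 -0.27978698]
```

View pics/w4.png

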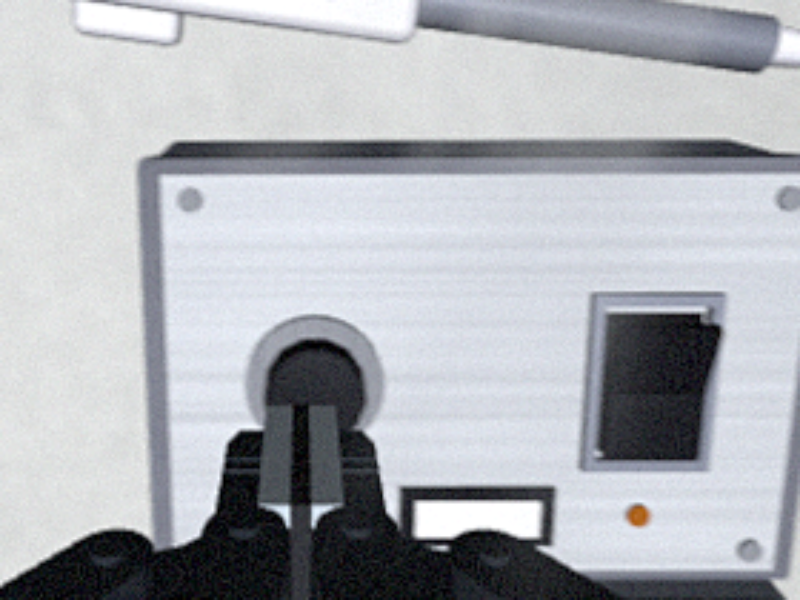

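The rocker's near half is now raised, so the lamp is on. The button is at crop (315,388), about 2 mm to the left of the tip in world terms.

```bash
python3 - <<'E'
from h import *
p=dict(np.load("w4.npz"));X=bp(p,260,225.8,.078);print(X,(X-get_obs()["tcp_pos"])/.06)
E
```

```text
[0.43208705 0.2363608  0.078     ] [ 0.00978464  0.01636991 -0.50695201]
```

```bash
python3 -m jog '[{"rx":0,"ry":0,"rz":0,"x":0,"y":0.02,"z":-0.4,"jaw":-1},{"rx":0,"ry":0,"rz":0,"x":0,"y":0,"z":-0.05,"jaw":-1},{"rx":0,"ry":0,"rz":0,"x":0,"y":0,"z":0,"jaw":-1}]'| grep -E "tcp|contact"; for i in 1 2 3; do python3 -m jog '[{"rx":0,"ry":0,"rz":0,"x":0,"y":0,"z":-0.02,"jaw":-1},{"rx":0,"ry":0,"rz":0,"x":0,"y":0,"z":0,"jaw":-1}]' | grep -E "tcp|contact"; done
```

```text
tcp_pos: [0.4324, 0.2385, 0.0816]
contact_force: [0.0, -0.3, 0.1]
tcp_pos: [0.4326, 0.2381, 0.0808]
contact_force: [-0.6, 0.1, -0.2]
tcp_pos: [0.4323, 0.2378, 0.0793]
contact_force: [-0.7, 0.3, -0.5]
tcp_pos: [0.4325, 0.2379, 0.0781]
contact_force: [-0.0, -0.9, 1.1]
```

```bash
for i in 1 2 3 4; do python3 -m jog '[{"rx":0,"ry":0,"rz":0,"x":0,"y":0,"z":-0.02,"jaw":-1},{"rx":0,"ry":0,"rz":0,"x":0,"y":0,"z":0,"jaw":-1}]' | grep -E "tcp|contact"; done
```

```text
tcp_pos: [0.4326, 0.2379, 0.0769]
contact_force: [0.6, 0.3, 2.5]
tcp_pos: [0.4327, 0.2379, 0.0757]
contact_force: [1.4, -0.4, 2.4]
tcp_pos: [0.4327, 0.2379, 0.0745]
contact_force: [1.7, -1.0, 3.3]
tcp_pos: [0.4326, 0.238, 0.0733]
contact_force: [2.1, -0.7, 3.9]
```

About 5 mm of travel at 3.9 N means the button was pressed. I lift off and carry on to the scope box.

```bash
python3 -m jog '[{"rx":0,"ry":0,"rz":0,"x":0,"y":0,"z":0.3,"jaw":-1},{"rx":0,"ry":0,"rz":0,"x":0,"y":0,"z":0.8,"jaw":-1},{"rx":0,"ry":0,"rz":0,"x":0,"y":0,"z":0.8,"jaw":-1},{"rx":0,"ry":0,"rz":0.1,"x":0.08,"y":-0.9,"z":0,"jaw":-1},{"rx":0,"ry":0,"rz":0.1,"x":0.08,"y":-0.9,"z":0,"jaw":-1},{"rx":0,"ry":0,"rz":0.1,"x":0.08,"y":-0.9,"z":0,"jaw":-1},{"rx":0,"ry":0,"rz":0.1,"x":0.08,"y":-0.9,"z":0,"jaw":-1},{"rx":0,"ry":0,"rz":0,"x":0.08,"y":-0.9,"z":0,"jaw":-1}]'
python3 -m jog '[{"rx":0,"ry":0,"rz":0,"x":0.08,"y":-0.9,"z":0,"jaw":-1},{"rx":0,"ry":0,"rz":0,"x":0.08,"y":-0.9,"z":0,"jaw":-1},{"rx":0,"ry":0,"rz":0,"x":0.08,"y":-0.9,"z":0,"jaw":-1},{"rx":0,"ry":0,"rz":0,"x":0.08,"y":-0.9,"z":0,"jaw":-1},{"rx":0,"ry":0,"rz":0,"x":0,"y":0,"z":-0.6,"jaw":-1},{"rx":0,"ry":0,"rz":0,"x":0,"y":0,"z":0,"jaw":-1},{"rx":0,"ry":0,"rz":0,"x":0,"y":0,"z":0,"jaw":-1}]'
python3 - <<'E'
from h import *
p=camera_params("wrist");f=grab_frame("wrist")[:,:,::-1];f=cv2.convertScaleAbs(f,alpha=1.3)
o=get_obs();print(o["tcp_pos"],o["contact_force"])
np.savez("w5.npz",**p)
cv2.imwrite("pics/w5.png",cv2.resize(f,(800,600)))
E
```

```text
clock: 8.22
tcp_pos: [0.4553, -0.0332, 0.1868]
orientation: [-0.292, -3.126, -0.001]
contact_force: [1.5, 0.7, -0.1]
grip_width: -0.0003
gripper_force: 0.0
clock: 9.1
tcp_pos: [0.4756, -0.2471, 0.1515]
orientation: [-0.291, -3.127, -0.001]
contact_force: [0.4, 1.0, -0.5]
grip_width: -0.0
gripper_force: 0.0
[ 0.47605499 -0.24722621  0.15201295] [ 0.86448003  0.5411231  -0.68734272]
```

View pics/w5.png

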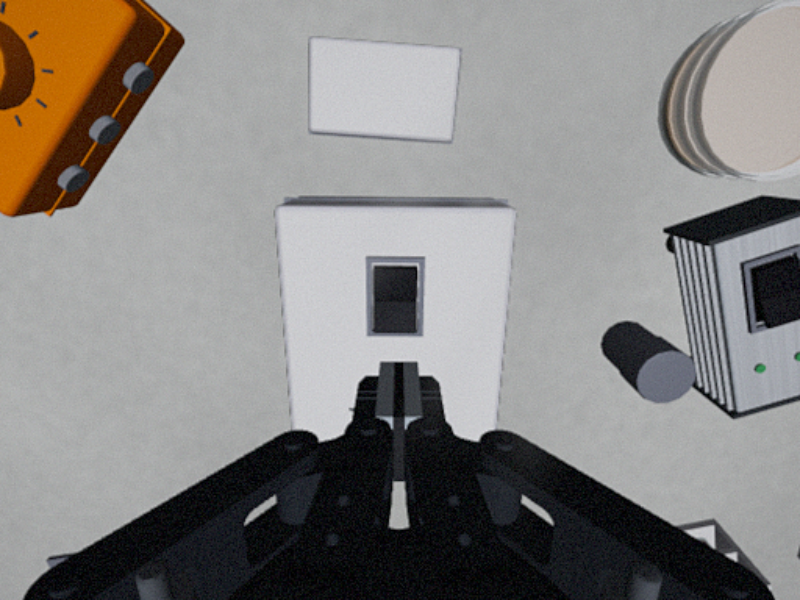

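The white scope box's rocker frame is centred at (395.5,296.5), its raised far half is toward the tool, and the yaw is aligned.

```bash
python3 - <<'E'
from h import *
p=dict(np.load("w5.npz"));s=1.5625
X=bp(p,396/s-.5,297/s-.5,.063);a=-.19;g=X+.010*np.array([np.cos(a),np.sin(a),0]);print(X,g,(g-get_obs()["tcp_pos"])/.06)
E
```

```text
[ 0.46985955 -0.24726053  0.063     ] [ 0.47967959 -0.24914912  0.063     ] [ 0.06041002 -0.03204856 -1.4835491 ]
```

```bash
python3 -m jog '[{"rx":0,"ry":0,"rz":0,"x":0.06,"y":-0.03,"z":-0.6,"jaw":-1},{"rx":0,"ry":0,"rz":0,"x":0,"y":0,"z":-0.5,"jaw":-1},{"rx":0,"ry":0,"rz":0,"x":0,"y":0,"z":-0.1,"jaw":-1},{"rx":0,"ry":0,"rz":0,"x":0,"y":0,"z":0,"jaw":-1}]'| grep -E "tcp|contact"; for i in 1 2 3; do python3 -m jog '[{"rx":0,"ry":0,"rz":0,"x":0,"y":0,"z":-0.03,"jaw":-1},{"rx":0,"ry":0,"rz":0,"x":0,"y":0,"z":0,"jaw":-1}]' | grep -E "tcp|contact"; done
```

```text
tcp_pos: [0.4798, -0.2498, 0.0802]
contact_force: [1.2, -0.1, 1.0]
tcp_pos: [0.4797, -0.2501, 0.0784]
contact_force: [0.2, -0.7, -1.3]
tcp_pos: [0.4791, -0.2499, 0.0757]
contact_force: [0.5, -0.7, 0.1]
tcp_pos: [0.479, -0.2499, 0.0737]
contact_force: [0.6, -0.0, -0.3]
```

```bash
for i in 1 2 3 4; do python3 -m jog '[{"rx":0,"ry":0,"rz":0,"x":0,"y":0,"z":-0.025,"jaw":-1},{"rx":0,"ry":0,"rz":0,"x":0,"y":0,"z":0,"jaw":-1}]' | grep -E "tcp|contact"; done
```

```text
tcp_pos: [0.4791, -0.2499, 0.0722]
contact_force: [1.0, -0.2, 0.7]
tcp_pos: [0.4794, -0.25, 0.071]
contact_force: [0.5, 0.4, 0.9]
tcp_pos: [0.4795, -0.25, 0.0695]
contact_force: [0.3, -0.3, 1.6]
tcp_pos: [0.4793, -0.25, 0.0678]
contact_force: [0.8, -0.7, 1.5]
```

```bash
for i in 1 2 3; do python3 -m jog '[{"rx":0,"ry":0,"rz":0,"x":0,"y":0,"z":-0.013,"jaw":-1},{"rx":0,"ry":0,"rz":0,"x":0,"y":0,"z":0,"jaw":-1}]' | grep -E "tcp|contact"; done
```

```text
tcp_pos: [0.4793, -0.25, 0.0671]
contact_force: [1.8, -0.0, 1.6]
tcp_pos: [0.4793, -0.25, 0.0663]
contact_force: [1.2, 0.4, 1.4]
tcp_pos: [0.4794, -0.25, 0.0658]
contact_force: [0.1, -0.0, 5.6]
```

```bash
python3 -m jog '[{"rx":0,"ry":0,"rz":0,"x":0,"y":0,"z":-0.008,"jaw":-1},{"rx":0,"ry":0,"rz":0,"x":0,"y":0,"z":0,"jaw":-1}]' | grep -E "tcp|contact"
python3 -m jog '[{"rx":0,"ry":0,"rz":0,"x":0,"y":0,"z":0.7,"jaw":-1},{"rx":0,"ry":0,"rz":0,"x":0,"y":0,"z":0.8,"jaw":-1},{"rx":0,"ry":0,"rz":0.53,"x":0.15,"y":0.93,"z":0,"jaw":-1},{"rx":0,"ry":0,"rz":0.53,"x":0.15,"y":0.93,"z":0,"jaw":-1},{"rx":0,"ry":0,"rz":0.53,"x":0.15,"y":0.93,"z":0,"jaw":-1},{"rx":0,"ry":0,"rz":0.53,"x":0.15,"y":0.93,"z":0,"jaw":-1},{"rx":0,"ry":0,"rz":0,"x":0,"y":0,"z":-0.2,"jaw":-1},{"rx":0,"ry":0,"rz":0,"x":0,"y":0,"z":0,"jaw":-1}]'
python3 - <<'E'
from h import *
p=camera_params("wrist");f=grab_frame("wrist")[:,:,::-1];f=cv2.convertScaleAbs(f,alpha=1.3)
o=get_obs();print(o["tcp_pos"],o["contact_force"])
np.savez("w6.npz",**p)
cv2.imwrite("pics/w6.png",cv2.resize(f,(800,600)))
E
```

```text
tcp_pos: [0.4794, -0.25, 0.0655]
contact_force: [-0.1, 0.1, 7.1]
clock: 13.4
tcp_pos: [0.5134, -0.0273, 0.1417]
orientation: [0.286, -3.125, 0.001]
contact_force: [0.2, -0.6, 1.1]
grip_width: -0.0003
gripper_force: 0.0
[ 0.51381733 -0.02817867  0.14224273] [ 0.13337187 -0.23667413 -0.34642491]
```

View pics/w6.png

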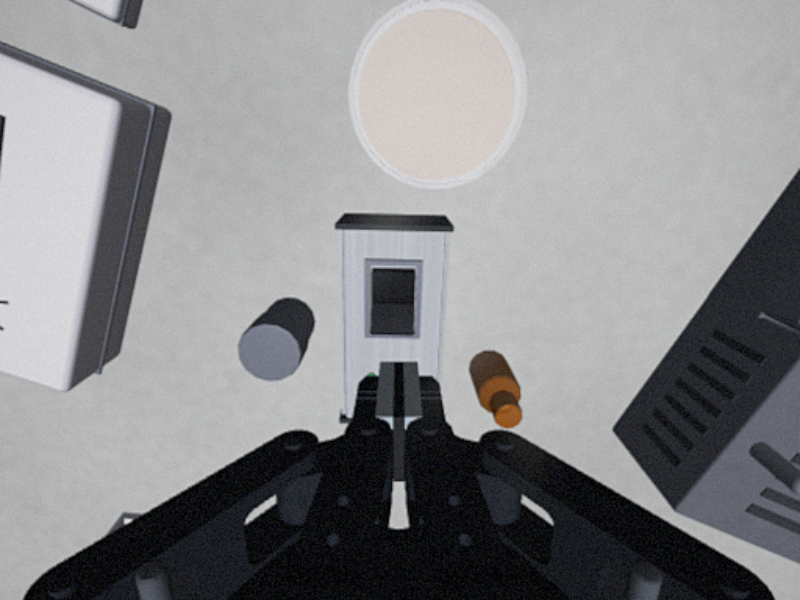

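The finned camera box's rocker frame is centred at (393.5,298.5), aligned with the tool. The bottle and objective case are clear on both sides.

```bash
python3 - <<'E'
from h import *
p=dict(np.load("w6.npz"));s=1.5625
X=bp(p,394/s-.5,299/s-.5,.051);a=.18;g=X+.010*np.array([np.cos(a),np.sin(a),0]);print(X,g,(g-get_obs()["tcp_pos"])/.06)
E
```

```text
[ 0.51001213 -0.03014422  0.051     ] [ 0.51985057 -0.02835393  0.051     ] [ 0.100554   -0.00292092 -1.52071215]
```

```bash
python3 -m jog '[{"rx":0,"ry":0,"rz":0,"x":0.1,"y":0,"z":-0.6,"jaw":-1},{"rx":0,"ry":0,"rz":0,"x":0,"y":0,"z":-0.5,"jaw":-1},{"rx":0,"ry":0,"rz":0,"x":0,"y":0,"z":-0.15,"jaw":-1},{"rx":0,"ry":0,"rz":0,"x":0,"y":0,"z":0,"jaw":-1}]'| grep -E "tcp|contact"; for i in 1 2 3; do python3 -m jog '[{"rx":0,"ry":0,"rz":0,"x":0,"y":0,"z":-0.03,"jaw":-1},{"rx":0,"ry":0,"rz":0,"x":0,"y":0,"z":0,"jaw":-1}]' | grep -E "tcp|contact"; done
```

```text
tcp_pos: [0.5209, -0.0279, 0.0681]
contact_force: [0.2, -0.2, 0.1]
tcp_pos: [0.5217, -0.0268, 0.0671]
contact_force: [-0.3, 0.4, 0.4]
tcp_pos: [0.5212, -0.0266, 0.0646]
contact_force: [-0.2, 0.0, -0.6]
tcp_pos: [0.521, -0.0267, 0.0625]
contact_force: [0.6, 1.1, -0.7]
```

```bash
for i in 1 2 3 4 5; do python3 -m jog '[{"rx":0,"ry":0,"rz":0,"x":0,"y":-0.003,"z":-0.022,"jaw":-1},{"rx":0,"ry":0,"rz":0,"x":0,"y":0,"z":0,"jaw":-1}]' | grep -E "tcp|contact"; done
```

```text
tcp_pos: [0.5211, -0.0269, 0.0612]
contact_force: [0.1, 0.8, -0.2]
tcp_pos: [0.5213, -0.0271, 0.06]
contact_force: [-0.3, 0.5, 0.9]
tcp_pos: [0.5216, -0.0271, 0.0588]
contact_force: [0.3, 0.7, 1.1]
tcp_pos: [0.5215, -0.0274, 0.0574]
contact_force: [1.3, 1.2, 2.9]
tcp_pos: [0.521, -0.0278, 0.0559]
contact_force: [0.6, 0.6, 2.7]
```

```bash
for i in 1 2 3; do python3 -m jog '[{"rx":0,"ry":0,"rz":0,"x":0,"y":0,"z":-0.013,"jaw":-1},{"rx":0,"ry":0,"rz":0,"x":0,"y":0,"z":0,"jaw":-1}]' | grep -E "tcp|contact"; done
```

```text
tcp_pos: [0.5211, -0.0278, 0.0552]
contact_force: [0.3, 1.2, 2.2]
tcp_pos: [0.5213, -0.0277, 0.0545]
contact_force: [1.4, 1.2, 1.4]
tcp_pos: [0.5213, -0.0277, 0.0539]
contact_force: [0.4, 0.5, 4.7]
```

```bash
python3 -m jog '[{"rx":0,"ry":0,"rz":0,"x":0,"y":0,"z":-0.009,"jaw":-1},{"rx":0,"ry":0,"rz":0,"x":0,"y":0,"z":0,"jaw":-1}]' | grep -E "tcp|contact"
python3 -m jog '[{"rx":0,"ry":0,"rz":0,"x":0,"y":0,"z":0.7,"jaw":-1},{"rx":0,"ry":0,"rz":0,"x":0,"y":0,"z":0.8,"jaw":-1},{"rx":0,"ry":0,"rz":0,"x":0,"y":0,"z":0.9,"jaw":-1},{"rx":0,"ry":0,"rz":0,"x":-0.7,"y":0,"z":0.6,"jaw":-1},{"rx":0,"ry":0,"rz":0,"x":0,"y":0,"z":0,"jaw":-1},{"rx":0,"ry":0,"rz":0,"x":0,"y":0,"z":0,"jaw":-1}]'
python3 - <<'E'
from h import *
f=grab_frame("wrist")[:,:,::-1];f=cv2.convertScaleAbs(f,alpha=1.5)
cv2.imwrite("pics/w7.png",cv2.resize(f,(800,600)))
E
```

```text
tcp_pos: [0.5213, -0.0277, 0.0535]
contact_force: [-0.4, -0.4, 7.3]
clock: 17.7
tcp_pos: [0.4786, -0.0274, 0.2325]
orientation: [0.287, -3.127, -0.0]
contact_force: [0.2, -0.6, 0.6]
grip_width: -0.0001
gripper_force: 0.0
```

View pics/w7.png

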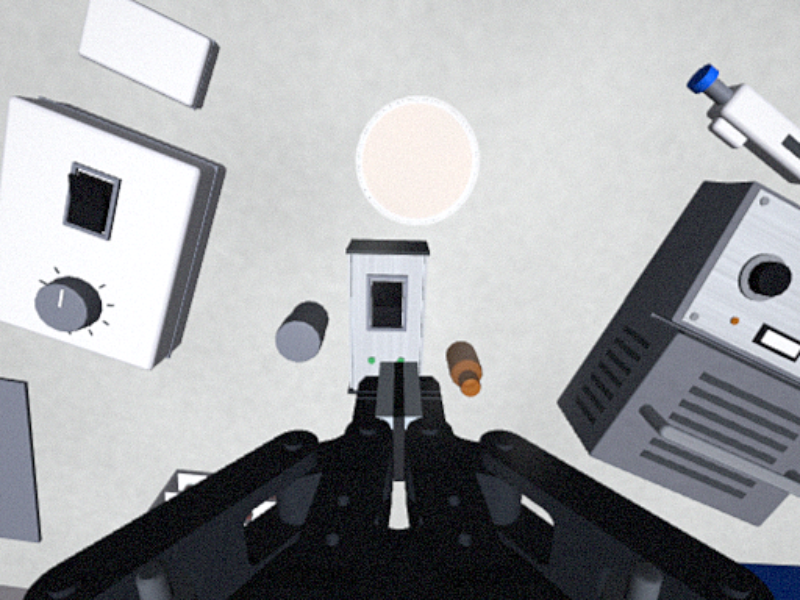

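The scope rocker at (92,200) and the camera rocker at (388,302) both have their near half raised. The button at (769,278) is up, and nothing else has been disturbed.

```bash
python3 -c "
from bench import r
print(r.hand_in())"
```

```text
the job is handed in; nothing more can be done
None
```

The station was switched on in the required order (lamp rocker, ignition pressed and released, microscope control box, camera box), and the job is handed in; presses read under 9 N, the last images showed no box or bystander displaced, and the hand-in returned no verdict.

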